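Fetch the dropped photometer filter from under the reagent shelf

ROBOT

A 6-joint arm with a two-finger parallel gripper is mounted at the origin on the work surface. World frame = base frame: x ahead of the robot, y to its left, z up, the work surface at z = 0. Lengths are in mm, angles in rad, forces in N, time in s.
With the tool pointing down it reaches from about 375 to 925 mm from the base axis. Payload 5.7 kg.
Tool frame: the origin (TCP) lies at the very end of the fingers, on their centre line; the grasp point (between the pads) lies 19 mm behind it; z points along the fingers, y is the line along which they close (so a half turn about z gives the same grasp; the last joint's range is limited). The gripper opens to 85 mm and grips with 20 to 120 N. Pads are 22 mm wide; open, the fingers measure 114 mm over their backs; the gripper's body (76 mm by 85 mm) begins 54 mm behind the grasp point. The pads swing forward as they close: fully open they stand 13 mm farther back than shut.
Start: joints at [1.115, 0.359, 1.51, -0, 1.272, -0.115], TCP at [200.534, 565.459, 192.667] pointing down, gripper open.
Joint ranges: [-2.97, 2.97], [-1.01, 2.36], [0.21, 2.38], [-0.96, 4.11], [0.2, 2.71], [-2.98, 2.98]. Speed limits (rad/s): [2.39, 2.39, 3.14, 3.14, 3.14, 3.14].

INTERFACE

Orientations are given as a unit quaternion [w, x, y, z].
In Python, from plant import sensors, viewer, job gives the robot as it stands.
- The arm moves only by the tool move_arm, never from a script. Its argument "motion" is a list that holds one entry, the list of rows, each a list of 7 numbers: the shift along the tool's x, y, z in mm, then the turn, a rotation vector about the tool's x, y, z in degrees, then the opening, from -1 (shut) to 1 (fully open). In form: [[[tx, ty, tz, ax, ay, az, jaw], ...]]. A call has 1 to 5 rows; each row shifts and turns the commanded pose from where the row before left it, along the tool's axes as they then stand; what a row does not reach is not made up. A row lasts 1/12 s, in which the tool goes at most 41.7 mm and 7.16 degrees, less where a joint would pass 70% of its speed; a pose out of reach is approached as far as the arm can. A call with a gripper value outside its range is refused whole. The fingers move at their own pace and stop on an object; the grip force is fixed at half the most. Time passes only in rows, so rows that do not move let the fingers close. It gives the time, the measured TCP pose, the force, the opening and the grip force at its end, in the units of the state.
- sensors.state(): the state, without advancing time (a new reading comes with each control period).
- viewer.capture(name): name is "scene" or "top" or "wrist"; returns a dict with "pixels" (480x640x3 uint8, blue, green, red), "depth" (480x640 float32, mm along the optical axis (not along the pixel's ray), 0 where there is no reading), "fovy" (degrees; the focal length in pixels is half the picture's height over the tangent of half this angle, whatever the lens; pixels are square), "cx", "cy" (the principal point, pixels), "eye" and "rotation" of the camera in the world. Camera axes: x right, y down, z forward; pixel columns grow to the right and rows downward; lengths in mm; the calibration is good to about 2 mm. The wrist camera is an equidistant fisheye: a pixel r from the principal point sees the ray r / f radians off the axis. A picture is of the moment at which its call begins.
- job.hand_in(): hands the job in; it is judged then, once.
The state is a dict: "clock": time; "joints": joint angles; "dq": joint speeds; "effort": joint torques, N m; "ee_pos": TCP position; "eef_rot": TCP orientation; "wrist_force": force on the tool from outside, world axes, zero at the start; "moment": the same for the moment, N m; "finger_gap": opening from 0.0 (shut) to 1.0 (fully open); "gripper_force": force on a finger pad.
Only numpy, scipy, OpenCV 4.12 (cv2) and the standard library are available. Lean on these libraries where they do the work, as an engineer would, in place of code of your own. Each camera call takes 0.05 s, during which the arm holds its last target. There are 200 camera calls.

TASK

A photometer filter (a small glass disc in a brass mount) has been dropped and lies under the low clear reagent shelf. Take the flat probe from the blue mat, feel with its rubber pad until it presses gently on top of the filter, drag the filter out through the shelf's open front until it lies flat on the base plate a few centimetres clear of the shelf, then put the probe back, standing on the blue mat. The glass must not be pressed hard and the shelf must not be knocked; the bottles on the shelf and the rack of cups stay as they are.

Things in the scene. Friction and masses are not known exactly. Their poses are not given: they have to be found in the camera images.
- filter: Dropped filter: brass disc 40 mm in diameter, 9 mm thick, about 95 g, blue glass window on top. Lies flat on the base plate under the shelf, seen through its clear board, at most 18 mm from the back wall. Origin: centre of its underside; z up. The glass cracks under more than 10 N. Polished, it slides easily on the plate (friction about 0.25).
- shelf: Low shelf fixed on a base plate, 100 mm deep (its x), 150 mm wide (its y). Clear board, underside 26 mm, top 32 mm above the plate; back wall at +x, its inside at x = +45 mm; a wall at each side, inner width 134 mm; open to -x, towards the robot. Origin: on the plate's top under the shelf's middle. Not to be knocked or levered with more than 12 N.
- shelf_mouth (a point): Middle of the shelf's open front edge, on the plate's top; 50 mm from the shelf's origin towards its -x. The flat grey plate is 170 mm wide and reaches 140 mm farther out in front of the shelf. Its top is 4 to 12 mm above the bench, differently each time.
- probe: Flat probe, 0.17 kg, standing level on the mat. Origin: underside of its foot, below the handle; x along the blade, z up. Upright orange handle 28 (x) by 16 mm (y), top at height 95 mm. Rigid steel blade 26 mm wide, x = -14 to 127 mm, top at height 7 mm. Held, the tip is stiff: a fraction of a millimetre decides between no contact and too much force.
- probe_grip (a point): Middle of the probe's handle, 65 mm above the underside of the foot; the place to grip, across the 16 mm width (probe y), firmly.
- probe_tip (a point): Centre of the underside of the rubber pad under the blade's tip, 115 mm ahead of the handle along probe x, level with the foot. The pad is 24 mm long (x), 26 mm wide, 3 mm thick, and clings to brass: pressed with some 4 to 8 N and drawn slowly (about 30 mm/s), it drags the filter along.
- mat: Blue mat fixed on the bench, 200 mm (its x) by 110 mm (its y), 3 mm thick. Origin: centre of its underside. It lies to the left or to the right of the shelf.
- rack: Heavy grey rack of white sample cups, 150 by 80 mm, 72 mm high, fixed on the side away from the mat. Origin: centre of its underside. Keep clear.
- bottle_white: White reagent bottle with a white cap standing on the shelf's board, 32 mm in diameter, 62 mm tall. Origin: centre of its underside. Leave alone.
- bottle_amber: Amber reagent bottle on the shelf, same size and origin. Leave alone.
- bottle_blue: White reagent bottle with a blue cap on the shelf, same size and origin. Leave alone.
Things that resemble listed ones, but are neither listed nor needed, are in the scene too. What is meant by the probe is not green, and is the smaller of those in its own colour.

How it is judged (in metres and radians):
On the way, in this order (a step that is already met when the one before it is completed fails the run):
1. the probe bears on the filter while it is still under the shelf (contact force between probe and filter above 0.4 N and x of filter in the frame of shelf above 0 m), for 0.1 s.
2. the filter is out in front of the shelf, drawn by the probe (x of filter in the frame of shelf below -0.085 m and contact force between probe and filter above 0.1 N), for 0.05 s.
At the end, for the whole second after the job is handed in: Filter at rest flat on the base plate, window up, before the shelf's open front: its edge 15 mm or more clear of the shelf, its centre still over the plate. Probe upright, released and at rest on the mat, the middles of handle and pad both over the mat (x of filter in the frame of shelf between -0.19 and -0.085 m and y of filter in the frame of shelf between -0.085 and 0.085 m and z of filter in the frame of shelf below 0.003 m and angle between filter's own z axis and vertical below 0.1 rad and linear speed of each of filter, probe below 0.01 m/s and x of probe_grip in the frame of mat between -0.1 and 0.1 m and y of probe_grip in the frame of mat between -0.055 and 0.055 m and x of probe_tip in the frame of mat between -0.1 and 0.1 m and y of probe_tip in the frame of mat between -0.055 and 0.055 m and z of probe in the frame of mat below 0.006 m and angle between probe's own z axis and vertical below 0.08 rad); the robot touches nothing.
It fails at once if the probe or the fingers press on the filter with more than 10 N (contact force between any of probe, the fingers and filter above 10 N).
It fails at once if the shelf is knocked with more than 12 N by probe, fingers or arm (contact force between any of probe, the fingers, the arm and shelf above 12 N).
It fails at once if a bottle on the shelf is shifted by more than 15 mm (distance of any of bottle_white, bottle_amber, bottle_blue from where it was at the start of the episode above 0.015 m).
It fails at once if the rack of cups is struck with more than 5 N (contact force between any of probe, the fingers, the arm and rack above 5 N).
It also fails if it takes over 62 s, if anything falls off the work surface, if the arm or the gripper's body presses on something with over 40 N, if the wrist force passes 120 N, or if a joint passes its speed limit or range.

## Working session

There is one attempt and no reset: what is moved stays moved. The work goes in short steps, Python scripts to look and compute and a tool call to move; the robot and the scene stay as the last step left them, time stands still between calls to the robot, and variables do not carry over. Pictures are saved under pics/ and viewed, at most 10 in all, crops included, and the job is handed in when it is done.

Besides the shell and the picture viewer there is one more tool, called after "Request:" as a command line: name --argument value ..., lists and objects as JSON in quotes. move_arm: Moves the arm, as the interface text tells. Its arguments: {"type":"object","properties":{"motion":{"type":"array","items":{"type":"array","items":{"type":"array","items":{"type":"number"}}}}},"required":["motion"]}

```bash
mkdir -p pics; ls; python3 - <<'E'
from plant import sensors, viewer
import cv2, pickle
for n in ("scene","top"):
    c=viewer.capture(n); pickle.dump(c,open(f"pics/{n}0.pkl","wb")); cv2.imwrite(f"pics/{n}0.png",c["pixels"])
    print(n,c["fovy"],c["cx"],c["cy"],c["eye"],c["rotation"])
print(sensors.state())
E
```

```text
pics
scene 57.39035797751214 322.37889162393077 247.79167782087927 [1118.29875986 -223.44208516  652.88961251] [-0.32808157  0.74271325  0.52933457 -0.24605777]
top 54.02856360910793 325.2718941041209 234.33735997195288 [ 377.77610815  -29.63745283 1013.84620439] [-0.0391013   0.71335061 -0.69913938  0.02839221]
{'clock': 0.1, 'joints': array([ 1.11491228e+00,  3.59424951e-01,  1.51136948e+00, -2.11032215e-05,
        1.27252015e+00, -1.15086269e-01]), 'dq': array([-0.00120981, -0.00127256, -0.00271866,  0.0005589 ,  0.00023007,
        0.00168818]), 'effort': array([-1.09618039e-03, -5.28649199e+01, -2.79351157e+01, -2.06562072e-04,
        5.04147858e-03, -2.35134280e-05]), 'ee_pos': array([200.23503343, 564.84642798, 191.92526474]), 'eef_rot': array([-2.32792675e-04,  1.69572347e-01,  9.85517366e-01, -8.28957307e-04]), 'wrist_force': array([-0.64065652, -0.51158487, -0.14702698]), 'moment': array([-0.01430718,  0.00366293, -0.00863949]), 'gripper_force': 0.0, 'finger_gap': 0.9981691196063891}
```

View pics/top0.png

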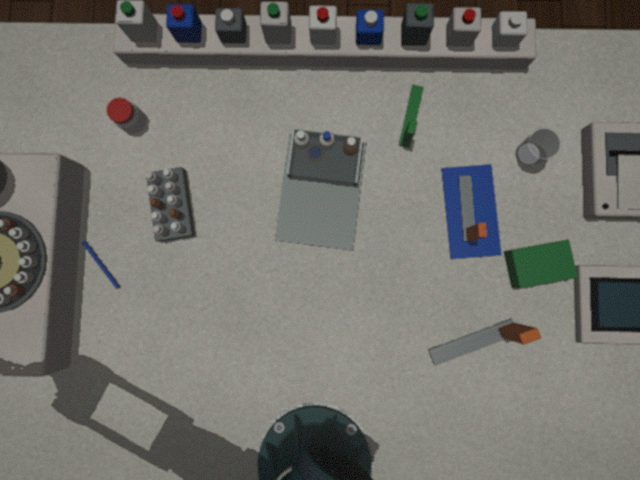

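View pics/scene0.png

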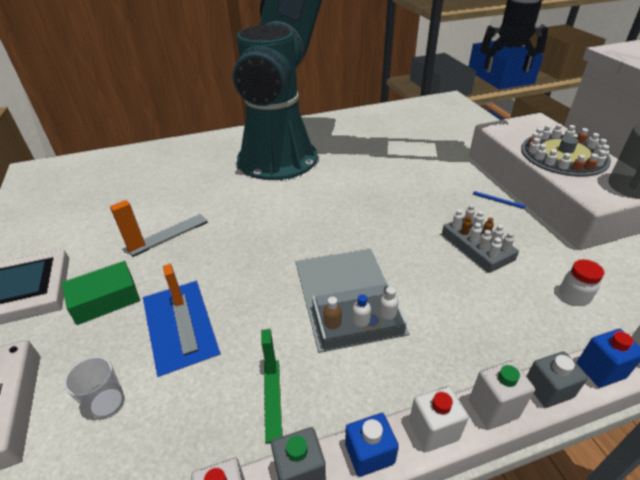

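The top view shows the robot at the bottom, with +x up and +y left. The blue mat is at (472,211) with the small orange-handled probe on it: handle (478,231), blade tip near (466,177). The shelf and plate are at (322,190), with the blue filter glimpsed at (315,152), and the rack is at (170,204). The scene view agrees: the mat is on the robot's right, and the large orange probe and the green one are decoys.

```bash
cat > h.py <<'E'
import numpy as np, cv2
from scipy.spatial.transform import Rotation as R
def rot(q): return R.from_quat(np.r_[q[1:],q[0]])
def camR(c):
    q=np.asarray(c["rotation"]); return rot(q).as_matrix() if q.size==4 else q
def cast(c,uv,z,fish=False):
    uv=np.atleast_2d(np.asarray(uv,float)); f=240/np.tan(np.radians(c["fovy"]/2))
    d=(uv-[c["cx"],c["cy"]])/f
    if fish:
        r=np.linalg.norm(d,axis=1,keepdims=True)+1e-9; D=np.c_[d/r*np.sin(r),np.cos(r)]
    else: D=np.c_[d,np.ones(len(d))]
    D=D@camR(c).T; e=np.asarray(c["eye"]); z=np.broadcast_to(z,len(D))
    return e+D*((z-e[2])/D[:,2])[:,None]
def blobs(mask,amin=30):
    cs,_=cv2.findContours(mask.astype(np.uint8)*255,cv2.RETR_EXTERNAL,cv2.CHAIN_APPROX_NONE)
    return sorted([k for k in cs if cv2.contourArea(k)>=amin],key=cv2.contourArea,reverse=True)
def rect(P):
    (c,s,a)=cv2.minAreaRect(P[:,:2].astype(np.float32)); return np.round(c,1),np.round(s,1),round(a,1)
E
python3 - <<'E'
import pickle
from h import *
c=pickle.load(open("pics/top0.pkl","rb")); p=c["pixels"]; hsv=cv2.cvtColor(p,cv2.COLOR_BGR2HSV)
H,S,V=[hsv[...,i].astype(int) for i in range(3)]
yy,xx=np.mgrid[:480,:640]
def box(a,b,d,e): return (xx>=a)&(xx<b)&(yy>=d)&(yy<e)
m=box(430,515,155,270)
blue=(H>100)&(H<130)&(S>150)
k=np.vstack(blobs(blue&m)); print("mat",rect(cast(c,cv2.convexHull(k)[:,0],3)))
org=(H<20)&(S>150)&(V>90)
for k in blobs(org&m,5):
    P=cast(c,k[:,0],98);print("handle@98",rect(P),cv2.boundingRect(k), "V med",np.median(V[org&m]))
gr=(S<100)&box(452,490,165,250)&~org
for k in blobs(gr,50):
    print("blade@10",rect(cast(c,k[:,0],10)),cv2.boundingRect(k))
m=box(290,350,135,170)
for k in blobs((H>100)&(H<130)&(S>80)&m,4):
    print("blue",cv2.boundingRect(k),cast(c,k[:,0].mean(0),17)[0].round(1))
# plate
print("plate hsv",hsv[215,315],"bench",hsv[215,250],hsv[152,315],hsv[160,335])
pl=(S>V*0+hsv[215,315][1]-0)&box(260,380,120,265)
big=cv2.resize(p[115:260,265:375],None,fx=5,fy=5,interpolation=cv2.INTER_CUBIC)
cv2.imwrite("pics/shelf.png",big)
d=c["depth"]; f=240/np.tan(np.radians(c["fovy"]/2)); print(f)
def zz(u,v):
    q=np.array([(u-c["cx"])/f,(v-c["cy"])/f,1])*d[v,u]; return (c["eye"]+camR(c)@q).round(1)
for uv in [(315,215),(320,230),(290,200),(250,215),(400,215),(472,160),(478,230),(474,228),(326,172)]: print(uv,zz(*uv))
E
```

```text
mat (array([ 531.5, -325.7]), array([194.2, 104.7]), 5.5)
handle@98 (array([ 479.8, -318.8]), array([13.6, 23.8]), 89.4) (478, 224, 8, 13) V med 147.0
blade@10 (array([ 537.2, -326.7]), array([143.4,  53.2]), 5.9) (458, 175, 30, 67)
blue (323, 135, 7, 5) [686.1 -11.2  17. ]
plate hsv [ 60  11 120] bench [ 23  22 149] [111  81  82] [90 13 76]
470.7364092730497
(315, 215) [515.6   9.7   6.5]
(320, 230) [483.5  -1.8   4.2]
(290, 200) [547.3  64.6   6.8]
(250, 215) [514.4 152.3  -4.4]
(400, 215) [ 519.5 -173.9    3.3]
(472, 160) [ 644.  -330.5    0.9]
(478, 230) [ 480. -313.   95.]
(474, 228) [ 486.7 -313.1   68.9]
(326, 172) [603.2 -12.7  38. ]
```

View pics/shelf.png

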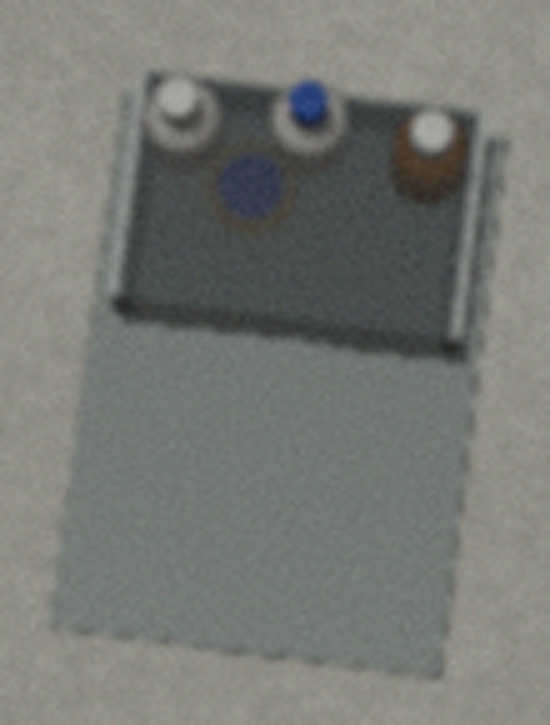

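The crop shows the filter as a blue glass with a brass ring, centred at crop (252,188), which is px (315,152). The plate's front corners are at crop (52,630) and (441,678), and the shelf's front corners are at about (118,305) and (462,350).

```bash
python3 - <<'E'
import pickle
from h import *
c=pickle.load(open("pics/top0.pkl","rb")); p=c["pixels"]
f=lambda L:(np.array(L,float)+.5)/5-.5+[265,115]
fl=cast(c,f([(52,630),(441,678)]),8); print("plate front",fl.round(1), np.linalg.norm(fl[0]-fl[1]))
d=fl[0]-fl[1]; yaw=np.arctan2(d[1],d[0])-np.pi/2; print("yaw",np.degrees(yaw))
x=np.array([np.cos(yaw),np.sin(yaw)]); y=np.array([-x[1],x[0]])
mid=fl.mean(0)[:2]; org=mid+190*x; print("shelf origin",org)
fi=cast(c,f([(252,188)]),17)[0,:2]; print("filter",fi,"in shelf",(fi-org)@x,(fi-org)@y)
# check: shelf front top corners at z=40
s=cast(c,f([(114,298),(468,348)]),40)[:,:2]; print([( (q-org)@x,(q-org)@y) for q in s])
# left side edges
from plant import sensors
st=sensors.state(); print(st["ee_pos"],rot(st["eef_rot"]).as_matrix().round(3))
E
```

```text
plate front [[458.4  94.3   8. ]
 [441.  -72.9   8. ]] 168.1132597986196
yaw -5.911553325752433
shelf origin [638.69057938  -8.9017901 ]
filter [651.2321283   12.41851402] in shelf 10.27900940131226 22.498617358829456
[(np.float64(-49.842908614991465), np.float64(72.68098053979045)), (np.float64(-53.07925145152715), np.float64(-77.7512538419203))]
[200.23503343 564.84642798 191.92526474] [[-0.942  0.334 -0.001]
 [ 0.334  0.942 -0.002]
 [ 0.    -0.002 -1.   ]]
```

Request:
move_arm --motion '[[[0, 0, 0, 0, 0, -5, 1], [0, 0, 0, 0, 0, -5, 1], [0, 0, 0, 0, 0, -5, 1], [0, 0, 0, 0, 0, -5, 1], [0, 0, 0, 0, 0, -5.4, 1]]]'

```text
clock: 0.52
ee_pos: [200.3, 565.1, 192.2]
eef_rot: [-0.0, -0.053, 0.999, -0.001]
wrist_force: [-0.6, 0.6, 1.2]
finger_gap: 1.002
gripper_force: 0.0
```

Request:
move_arm --motion '[[[-30, -28, 0, 0, 0, 0, 1], [-30, -28, 0, 0, 0, 0, 1], [-30, -28, 0, 0, 0, 0, 1], [-30, -28, 0, 0, 0, 0, 1], [-30, -28, 0, 0, 0, 0, 1]]]'

```text
clock: 0.93
ee_pos: [364.9, 440.1, 192.3]
eef_rot: [-0.0, -0.052, 0.999, -0.0]
wrist_force: [-0.0, 1.7, -0.6]
finger_gap: 0.997
gripper_force: 0.0
```

Request:
move_arm --motion '[[[-2, -38, 0, 0, 0, 0, 1], [-2, -38, 0, 0, 0, 0, 1], [-2, -38, 0, 0, 0, 0, 1], [-2, -38, 0, 0, 0, 0, 1], [-2, -38, 0, 0, 0, 0, 1]]]'

```text
clock: 1.35
ee_pos: [393.1, 251.7, 192.4]
eef_rot: [-0.0, -0.051, 0.999, -0.0]
wrist_force: [1.1, -0.1, 0.4]
finger_gap: 0.997
gripper_force: 0.0
```

Request:
move_arm --motion '[[[-2, -38, 0, 0, 0, 0, 1], [-2, -38, 0, 0, 0, 0, 1], [-2, -38, 0, 0, 0, 0, 1], [-2, -38, 0, 0, 0, 0, 1], [-2, -38, 0, 0, 0, 0, 1]]]'

```text
clock: 1.77
ee_pos: [422.4, 63.8, 192.6]
eef_rot: [-0.0, -0.051, 0.999, -0.0]
wrist_force: [0.7, 0.0, -0.5]
finger_gap: 1.002
gripper_force: 0.0
```

Request:
move_arm --motion '[[[-2, -38, 0, 0, 0, 0, 1], [-2, -38, 0, 0, 0, 0, 1], [-2, -38, 0, 0, 0, 0, 1], [-2, -38, 0, 0, 0, 0, 1], [-2, -38, 0, 0, 0, 0, 1]]]'

```text
clock: 2.18
ee_pos: [451.8, -124.2, 192.6]
eef_rot: [-0.0, -0.051, 0.999, 0.0]
wrist_force: [0.7, 0.8, -0.1]
finger_gap: 0.994
gripper_force: 0.0
```

Request:
move_arm --motion '[[[-2, -38, 0, 0, 0, 0, 1], [-2, -38, 0, 0, 0, 0, 1], [-2, -38, 0, 0, 0, 0, 1], [-2, -38, 0, 0, 0, 0, 1], [0, 0, 0, 0, 0, 0, 1]]]'

```text
clock: 2.6
ee_pos: [477.3, -280.1, 192.7]
eef_rot: [0.001, -0.049, 0.999, -0.002]
wrist_force: [1.4, -1.1, 0.5]
finger_gap: 1.006
gripper_force: 0.0
```

```bash
python3 - <<'E'
from plant import sensors, viewer
from h import *
import pickle
c=viewer.capture("wrist"); pickle.dump(c,open("pics/w1.pkl","wb")); cv2.imwrite("pics/w1.png",c["pixels"])
st=sensors.state(); print(st["clock"],st["ee_pos"],rot(st["eef_rot"]).as_matrix().round(3),c["eye"],c["fovy"],c["cx"],c["cy"])
E
```

```text
2.65 [ 476.25822375 -276.4414397   192.30984771] [[-0.995 -0.098  0.   ]
 [-0.098  0.995 -0.001]
 [-0.    -0.001 -1.   ]] [ 403.59897514 -285.76215917  374.25870605] 65.70646984690485 319.1668125055844 237.05428208698416
```

View pics/w1.png

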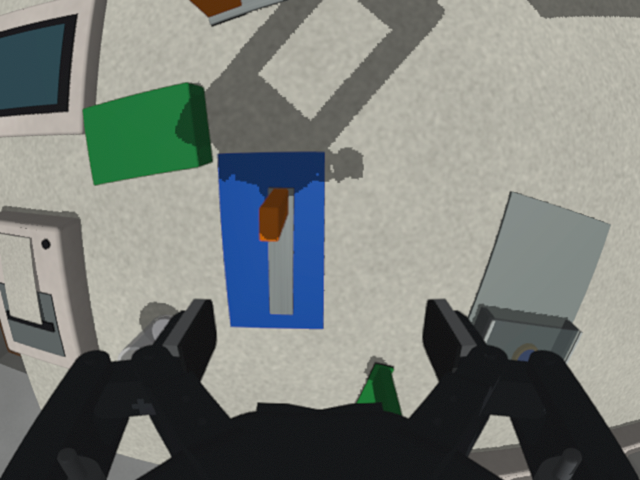

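The wrist view shows the mat at (222-325,152-328). The probe blade runs along column 281 and ends at row 315. The orange handle runs from its base near (281,192) to its top at about (270,240).

```bash
python3 - <<'E'
from h import *
import pickle
c=pickle.load(open("pics/w1.pkl","rb")); p=c["pixels"]; hsv=cv2.cvtColor(p,cv2.COLOR_BGR2HSV)
H,S,V=[hsv[...,i].astype(int) for i in range(3)]
yy,xx=np.mgrid[:480,:640]; roi=(xx>215)&(xx<330)&(yy>148)&(yy<332)
blue=(H>100)&(H<130)&(S>150)&roi
k=np.vstack(blobs(blue)); P=cast(c,cv2.convexHull(k)[:,0],3,True); print("mat",rect(P))
org=(H<20)&(S>150)&roi
top=org&(V>np.percentile(V[org],80)); print(np.unique(V[org]//20,return_counts=True))
bl=(S<90)&(xx>262)&(xx<300)&(yy>242)&(yy<320)
k=blobs(bl)[0]; print(cv2.boundingRect(k)); P=cast(c,k[:,0],10,True); print("blade part@10",rect(P)); 
box=cv2.boxPoints(cv2.minAreaRect(P[:,:2].astype(np.float32))); print(box.round(1))
k=blobs(org)[0];P=cast(c,k[:,0],98,True); print("handle sil@98 maxx",P[:,0].max(), P[P[:,0]>P[:,0].max()-5].round(1))
P=cast(c,k[:,0],10,True); print("handle base minx",P[:,0].min())
for row in range(190,244,6):
    q=V[row,255:300]*org[row,255:300]; print(row,q.tolist())
E
```

```text
mat (array([ 532.2, -324.5]), array([197.5, 108.1]), 5.6)
(array([ 3,  4,  5,  6,  7,  8,  9, 10]), array([ 70, 480, 530,  10,  15,  21,  16,   1]))
(268, 243, 26, 72)
blade part@10 (array([ 566.3, -312.8]), array([83.4, 26.3]), 3.3)
[[ 523.9 -302.1]
 [ 525.4 -328.4]
 [ 608.7 -323.6]
 [ 607.2 -297.3]]
handle sil@98 maxx 494.81603712272863 [[ 490.1 -324.8   98. ]
 [ 490.9 -324.7   98. ]
 [ 491.7 -324.7   98. ]
 [ 492.5 -324.6   98. ]
 [ 493.3 -324.6   98. ]
 [ 494.2 -324.5   98. ]
 [ 494.1 -323.7   98. ]
 [ 494.8 -322.9   98. ]
 [ 494.7 -322.1   98. ]
 [ 494.7 -321.3   98. ]
 [ 494.6 -320.5   98. ]
 [ 494.5 -319.7   98. ]
 [ 494.4 -318.9   98. ]
 [ 494.3 -318.1   98. ]
 [ 494.3 -317.4   98. ]
 [ 494.2 -316.6   98. ]
 [ 494.1 -315.8   98. ]
 [ 494.  -315.    98. ]
 [ 493.9 -314.2   98. ]
 [ 493.9 -313.4   98. ]
 [ 493.8 -312.6   98. ]
 [ 493.7 -311.8   98. ]
 [ 493.6 -311.    98. ]
 [ 492.8 -311.1   98. ]
 [ 491.9 -310.4   98. ]
 [ 491.1 -310.4   98. ]
 [ 490.3 -310.5   98. ]]
handle base minx 468.3375477366353
190 [0, 0, 0, 0, 0, 0, 0, 0, 0, 0, 0, 0, 0, 0, 0, 0, 0, 0, 86, 88, 88, 89, 
[... 789 characters left out ...]
 105, 107, 107, 106, 107, 106, 107, 106, 106, 106, 106, 107, 107, 106, 106, 106, 106, 101, 92, 82, 80, 78, 81, 84, 89, 0, 0, 0, 0, 0, 0, 0, 0, 0, 0, 0, 0, 0, 0, 0]
226 [0, 0, 0, 0, 0, 103, 108, 106, 106, 107, 106, 106, 107, 106, 106, 106, 106, 106, 106, 106, 106, 106, 100, 91, 82, 80, 84, 90, 0, 0, 0, 0, 0, 0, 0, 0, 0, 0, 0, 0, 0, 0, 0, 0, 0]
232 [0, 0, 0, 0, 0, 111, 107, 105, 105, 106, 106, 107, 106, 106, 106, 106, 107, 106, 106, 106, 106, 105, 100, 92, 83, 0, 0, 0, 0, 0, 0, 0, 0, 0, 0, 0, 0, 0, 0, 0, 0, 0, 0, 0, 0]
238 [0, 0, 0, 0, 0, 178, 199, 202, 195, 167, 149, 126, 110, 109, 109, 109, 110, 110, 109, 109, 107, 124, 162, 148, 0, 0, 0, 0, 0, 0, 0, 0, 0, 0, 0, 0, 0, 0, 0, 0, 0, 0, 0, 0, 0]
```

```bash
python3 - <<'E'
from h import *
import pickle
c=pickle.load(open("pics/w1.pkl","rb")); p=c["pixels"]; hsv=cv2.cvtColor(p,cv2.COLOR_BGR2HSV)
H,S,V=[hsv[...,i].astype(int) for i in range(3)]
L=[];Rr=[]
for r in range(248,310,2):
    s=np.where(S[r,262:300]<120)[0]+262; L.append((s[0]-.5,r)); Rr.append((s[-1]+.5,r))
for n,E in(("L",L),("R",Rr)):
    P=cast(c,E,10,True); a=np.polyfit(P[:,0],P[:,1],1); print(n,np.degrees(np.arctan(a[0])),np.polyval(a,[480,560,595]))
yy,xx=np.mgrid[:480,:640]
top=(H<20)&(S>150)&(V>=95)&(xx>255)&(xx<282)&(yy>203)&(yy<246)
k=blobs(top)[0]; print("top",rect(cast(c,k[:,0],98,True)))
for r in (312,314,315,316,317,318): print(r,S[r,275:290:4])
E
```

```text
L 3.915295292754323 [-331.90387805 -326.42856929 -324.03312171]
R 3.648830661055799 [-305.07320115 -299.97157374 -297.73961175]
top (array([ 481.1, -318.5]), array([26.5, 14.4]), 5.3)
312 [ 9 11 11 12]
314 [127 119  99  94]
315 [206 199 183 179]
316 [211 212 210 210]
317 [207 209 212 210]
318 [210 207 207 209]
```

Request:
move_arm --motion '[[[0, -21, 0, 0, 0, 1.5, 1], [-1, -20.5, 0, 0, 0, 0, 1], [0, 0, 0, 0, 0, 0, 1], [0, 0, 0, 0, 0, 0, 1]]]'

```text
clock: 2.98
ee_pos: [480.1, -313.5, 192.3]
eef_rot: [-0.0, -0.038, 0.999, 0.001]
wrist_force: [0.2, 0.7, -0.8]
finger_gap: 0.998
gripper_force: 0.0
```

```bash
python3 - <<'E'
from plant import sensors
from h import *
st=sensors.state(); print(st["clock"],st["ee_pos"],rot(st["eef_rot"]).as_matrix().round(4),st["wrist_force"],st["moment"])
E
```

```text
2.9833 [ 480.14588355 -313.48790813  192.28809297] [[-9.971e-01 -7.560e-02 -8.000e-04]
 [-7.560e-02  9.971e-01  1.000e-03]
 [ 7.000e-04  1.100e-03 -1.000e+00]] [ 0.16643364  0.70126358 -0.7983649 ] [-0.00720594 -0.00682417  0.00636347]
```

Request:
move_arm --motion '[[[-0.7, -4.6, 20, 0, 0, 0, 1], [0, 0, 30, 0, 0, 0, 1], [0, 0, 20, 0, 0, 0, 1], [0, 0, 0, 0, 0, 0, 1], [0, 0, 0, 0, 0, 0, 1]]]'

```text
clock: 3.4
ee_pos: [480.4, -316.3, 122.0]
eef_rot: [-0.001, -0.039, 0.999, 0.001]
wrist_force: [1.1, 0.4, 0.1]
finger_gap: 1.004
gripper_force: 0.0
```

```bash
python3 - <<'E'
from plant import sensors, viewer
from h import *
c=viewer.capture("wrist"); cv2.imwrite("pics/w2.png",c["pixels"][100:480,150:500])
st=sensors.state(); print(st["clock"],st["ee_pos"],c["eye"])
p=c["pixels"]; hsv=cv2.cvtColor(p,cv2.COLOR_BGR2HSV)
H,S,V=[hsv[...,i].astype(int) for i in range(3)]
org=(H<20)&(S>150)
for k in blobs(org,100)[:4]:
  print(cv2.boundingRect(k),"med",np.median(V[org]))
  m=np.zeros(org.shape,np.uint8); cv2.drawContours(m,[k],-1,1,-1)
  P=cast(c,k[:,0],98,True); j=P[:,0].argmax(); print(P[P[:,0]>P[:,0].max()-6][:, :2].round(1)[::3].tolist())
E
```

```text
3.45 [ 481.5487544  -317.51297736  123.26749343] [ 407.39540787 -321.75228039  303.81842255]
(301, 205, 25, 73) med 111.0
[[489.3, -325.4], [491.2, -325.3], [493.1, -325.2], [494.3, -323.9], [494.8, -322.1], [494.7, -320.3], [494.6, -318.5], [494.4, -316.7], [494.3, -314.9], [494.1, -313.1], [493.4, -311.3], [492.0, -310.9], [490.1, -311.0]]
```

View pics/w2.png

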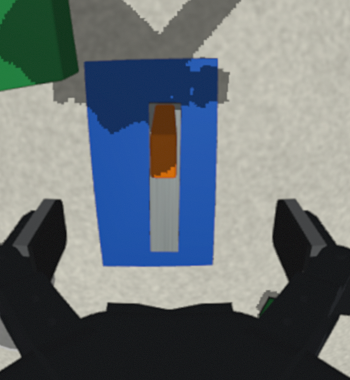

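The handle at crop (163,155) lies midway between the open fingers, within about 1 mm of its measured position. I'll descend and grip.

Request:
move_arm --motion '[[[0, -1, 30, 0, 0, 0, 1], [0, 0, 30, 0, 0, 0, 1], [0, 0, 13, 0, 0, 0, 1], [0, 0, 0, 0, 0, 0, 1], [0, 0, 0, 0, 0, 0, 1]]]'

```text
clock: 3.87
ee_pos: [482.3, -319.7, 50.9]
eef_rot: [0.0, -0.038, 0.999, -0.0]
wrist_force: [0.6, -0.5, 0.6]
finger_gap: 0.996
gripper_force: 0.0
```

Request:
move_arm --motion '[[[0, 0, 0, 0, 0, 0, -1], [0, 0, 0, 0, 0, 0, -1], [0, 0, 0, 0, 0, 0, -1], [0, 0, 0, 0, 0, 0, -1], [0, 0, 0, 0, 0, 0, -1]]]'

```text
clock: 4.28
ee_pos: [481.9, -319.9, 50.5]
eef_rot: [0.0, -0.038, 0.999, -0.0]
wrist_force: [0.0, 0.1, -0.2]
finger_gap: 0.301
gripper_force: 0.0
```

Request:
move_arm --motion '[[[0, 0, 0, 0, 0, 0, -1], [0, 0, 0, 0, 0, 0, -1], [0, 0, 0, 0, 0, 0, -1], [0, 0, 0, 0, 0, 0, -1], [0, 0, 0, 0, 0, 0, -1]]]'

```text
clock: 4.7
ee_pos: [481.9, -320.1, 50.4]
eef_rot: [0.0, -0.038, 0.999, -0.001]
wrist_force: [-1.2, -0.3, 6.3]
finger_gap: 0.165
gripper_force: 59.3
```

```bash
python3 - <<'E'
from plant import sensors
from h import *
st=sensors.state(); print(st["clock"],st["ee_pos"],rot(st["eef_rot"]).as_matrix().round(4),st["wrist_force"],st["moment"],st["gripper_force"])
E
```

```text
4.7 [ 481.93837453 -320.074879     50.43343682] [[-9.971e-01 -7.620e-02  7.000e-04]
 [-7.620e-02  9.971e-01 -1.000e-03]
 [-6.000e-04 -1.000e-03 -1.000e+00]] [-1.21564948 -0.26691642  6.33486793] [-0.07316549  0.18504246 -0.03685114] 59.315418004989624
```

Request:
move_arm --motion '[[[0, 0, -10, 0, 0, 0, -1], [10, 0, -30, 0, 0, 0, -1], [25, 0, -30, 0, 0, 0, -1], [0, 0, 0, 0, 0, 5.2, -1], [0, 0, 0, 0, 0, 5.2, -1]]]'

```text
clock: 5.12
ee_pos: [446.6, -323.0, 122.1]
eef_rot: [0.001, 0.055, 0.998, -0.001]
wrist_force: [-0.1, 0.2, -1.9]
finger_gap: 0.163
gripper_force: 58.9
```

Request:
move_arm --motion '[[[4, 25, 0, 0, 0, 0, -1], [4, 36, 0, 0, 0, 0, -1], [5, 36, 0, 0, 0, 0, -1], [5, 36, 0, 0, 0, 0, -1], [5, 36, 0, 0, 0, 0, -1]]]'

```text
clock: 5.53
ee_pos: [440.8, -150.2, 119.9]
eef_rot: [-0.0, 0.053, 0.999, 0.0]
wrist_force: [1.0, 0.7, -1.9]
finger_gap: 0.162
gripper_force: 59.0
```

Request:
move_arm --motion '[[[5, 36, 0, 0, 0, 0, -1], [5, 36, 0, 0, 0, 0, -1], [5, 36, 0, 0, 0, 0, -1], [4, 36, 0, 0, 0, 0, -1], [4, 30, 0, 0, 0, 0, -1]]]'

```text
clock: 5.95
ee_pos: [436.1, 26.0, 120.0]
eef_rot: [-0.0, 0.052, 0.999, 0.0]
wrist_force: [0.3, 0.3, -1.3]
finger_gap: 0.164
gripper_force: 59.0
```

Request:
move_arm --motion '[[[0, 11, 0, 0, 0, 0, -1], [0, 0, 0, 0, 0, 0, -1], [0, 0, 0, 0, 0, 0, -1]]]'

```text
clock: 6.2
ee_pos: [438.0, 35.1, 120.0]
eef_rot: [-0.0, 0.051, 0.999, -0.0]
wrist_force: [-1.5, -0.0, -2.0]
finger_gap: 0.164
gripper_force: 59.1
```

```bash
python3 - <<'E'
from plant import sensors, viewer
from h import *
import pickle
c=viewer.capture("wrist"); pickle.dump(c,open("pics/w3.pkl","wb")); cv2.imwrite("pics/w3.png",c["pixels"])
st=sensors.state(); print(st["clock"],st["ee_pos"],rot(st["eef_rot"]).as_matrix().round(4),st["wrist_force"],st["moment"],st["gripper_force"],c["eye"])
E
```

```text
6.25 [438.05778747  34.40322533 119.90485471] [[-9.946e-01  1.040e-01 -0.000e+00]
 [ 1.040e-01  9.946e-01 -5.000e-04]
 [-0.000e+00 -5.000e-04 -1.000e+00]] [-0.39267146  0.35576357 -1.8596208 ] [-0.05611641  0.02461764 -0.00111831] 59.074190855026245 [364.58512025  43.57284463 301.61893326]
```

View pics/w3.png

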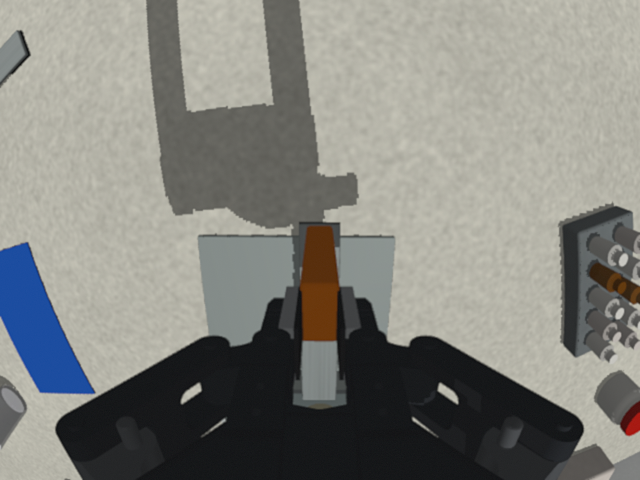

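The plate's front edge runs level in the image from (199,236) to (394,237), so the tool's yaw matches the shelf's. The handle is centred between the fingers, and the shelf is hidden behind the gripper.

```bash
python3 - <<'E'
from plant import viewer
from h import *
import pickle
c=pickle.load(open("pics/w3.pkl","rb"))
E=cast(c,[(199,235.5),(394.5,236.5)],8,True); print(E.round(1),np.linalg.norm(E[0]-E[1]))
d=E[1]-E[0]; print("yaw",np.degrees(np.arctan2(-d[0],d[1])))
t=viewer.capture("top"); pickle.dump(t,open("pics/t1.pkl","wb"))
s=viewer.capture("scene"); pickle.dump(s,open("pics/s1.pkl","wb"))
a=cv2.resize(t["pixels"][115:265,255:385],None,fx=4,fy=4,interpolation=cv2.INTER_CUBIC)
b=cv2.resize(s["pixels"][200:350,280:420],None,fx=2,fy=2,interpolation=cv2.INTER_CUBIC)
im=np.zeros((600,800,3),np.uint8); im[:600,:520]=a; im[:300,520:800]=b; cv2.imwrite("pics/c1.png",im)
E
```

```text
[[441.6 -67.3   8. ]
 [459.4  97.4   8. ]] 165.74176104917228
yaw -6.192468983924878
```

View pics/c1.png

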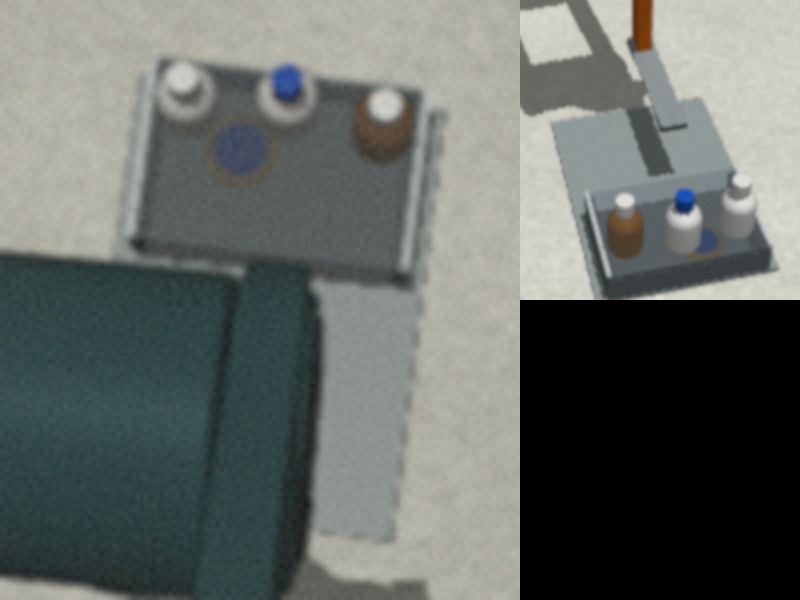

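The top view shows the filter at crop (241,149) and the shelf untouched. The scene inset shows the blade tip over the plate at crop (655-687,128), about in line with the filter at (705,240).

```bash
python3 - <<'E'
from h import *
import pickle
s=pickle.load(open("pics/s1.pkl","rb")); t=pickle.load(open("pics/t1.pkl","rb"))
hsv=cv2.cvtColor(s["pixels"],cv2.COLOR_BGR2HSV)
g=lambda L:(np.array(L,float)-[520,0]+.5)/2-.5+[280,200]
print("tip top corners",cast(s,g([(656,131),(687,125)]),76.5).round(1))
fs=cast(s,g([(704,241)]),17); ft=cast(t,(np.array([(241,149)])+.5)/4-.5+[255,115],17)
print("filter scene",fs.round(1),"top",ft.round(1))
O=np.array([639,-7]); a=np.radians(-6.1); x=np.array([np.cos(a),np.sin(a)]); y=np.array([-x[1],x[0]])
TCP=np.array([438.05,34.4]); tip=TCP+(115-1.4)*x
for n,P in (("fs",fs[0]),("ft",ft[0]),("tip",tip),("tcp",TCP)): print(n,(P[:2]-O)@x,(P[:2]-O)@y)
E
```

```text
tip top corners [[562.6   2.9  76.5]
 [564.8  33.7  76.5]]
filter scene [[656.1  15.4  17. ]] top [[651.9  12.7  17. ]]
fs 14.600385276918324 24.120735403458543
ft 10.778836158428923 20.969750277673352
tip -90.61154242688751 19.811825752098613
tcp -204.21154242688752 19.811825752098613
```

Request:
move_arm --motion '[[[3, 1.7, 15, 0, 0, 0, -1], [0, 0, 25, 0, 0, 0, -1], [0, 0, 18, 0, 0, 0, -1], [0, 0, 0, 0, 0, 0, -1], [0, 0, 0, 0, 0, 0, -1]]]'

```text
clock: 6.77
ee_pos: [434.4, 35.9, 61.2]
eef_rot: [-0.001, 0.053, 0.999, -0.0]
wrist_force: [-0.9, 0.1, -2.0]
finger_gap: 0.164
gripper_force: 59.1
```

```bash
cat > r.py <<'E'
from plant import sensors
from h import *
st=sensors.state(); M=rot(st["eef_rot"]).as_matrix(); a=np.radians(-6.1); x=np.array([np.cos(a),np.sin(a)]); y=np.array([-x[1],x[0]])
P=st["ee_pos"]; tip=P[:2]+113.6*-M[:2,0]/np.linalg.norm(M[:2,0]); d=tip-[639,-7]
print(round(st["clock"],2),"tcp",P.round(2),"tip shelf",(d@x).round(1),(d@y).round(1),"F",np.round(st["wrist_force"],2),"M",np.round(st["moment"],3),"My'",round(float(np.asarray(st["moment"])[:2]@y),3),"tilt",M[2,:2].round(4),"grip",round(st["gripper_force"],1))
E
python3 r.py
```

```text
6.77 tcp [434.37  35.85  61.23] tip shelf -94.4 20.8 F [-0.88  0.07 -1.96] M [-0.001  0.055  0.04 ] My' 0.055 tilt [ 0.0028 -0.0003] grip 59.1
```

Request:
move_arm --motion '[[[0, 0, 1, 0, 0, 0, -1], [0, 0, 0, 0, 0, 0, -1]]]'

```text
clock: 6.93
ee_pos: [436.4, 36.2, 61.6]
eef_rot: [0.001, 0.053, 0.999, -0.0]
wrist_force: [0.2, -0.3, -2.0]
finger_gap: 0.167
gripper_force: 59.1
```

```bash
python3 r.py
```

```text
6.93 tcp [436.42  36.18  61.63] tip shelf -92.4 21.5 F [ 0.16 -0.35 -1.97] M [ 0.026  0.087 -0.007] My' 0.089 tilt [-0.0019 -0.0001] grip 59.1
```

Request:
move_arm --motion '[[[0, 0, 1, 0, 0, 0, -1], [0, 0, 0, 0, 0, 0, -1]]]'

```text
clock: 7.1
ee_pos: [436.0, 36.5, 60.4]
eef_rot: [0.001, 0.053, 0.999, -0.0]
wrist_force: [-0.0, 0.2, -2.8]
finger_gap: 0.164
gripper_force: 59.1
```

```bash
python3 r.py
```

```text
7.1 tcp [436.03  36.52  60.38] tip shelf -92.9 21.8 F [-0.05  0.22 -2.83] M [ 0.028  0.058 -0.012] My' 0.061 tilt [-0.0016 -0.    ] grip 59.1
```

Request:
move_arm --motion '[[[0, 0, 1, 0, 0, 0, -1], [0, 0, 0, 0, 0, 0, -1]]]'

```text
clock: 7.27
ee_pos: [435.5, 36.7, 58.9]
eef_rot: [0.0, 0.052, 0.999, -0.0]
wrist_force: [-0.0, -0.5, -0.9]
finger_gap: 0.167
gripper_force: 59.1
```

```bash
python3 r.py
```

```text
7.27 tcp [435.46  36.67  58.91] tip shelf -93.4 22.0 F [-0.01 -0.52 -0.94] M [0.003 0.08  0.019] My' 0.08 tilt [-0.0005 -0.0001] grip 59.1
```

Request:
move_arm --motion '[[[0, 0, 1, 0, 0, 0, -1], [0, 0, 0, 0, 0, 0, -1]]]'

```text
clock: 7.43
ee_pos: [435.2, 36.7, 57.6]
eef_rot: [-0.0, 0.052, 0.999, -0.0]
wrist_force: [-0.4, -0.6, -1.0]
finger_gap: 0.163
gripper_force: 59.1
```

```bash
python3 r.py
```

```text
7.43 tcp [435.22  36.68  57.64] tip shelf -93.7 21.9 F [-0.4  -0.57 -0.98] M [-0.027  0.012  0.016] My' 0.009 tilt [ 0.0001 -0.0001] grip 59.1
```

Request:
move_arm --motion '[[[0, 0, 1, 0, 0, 0, -1], [0, 0, 0, 0, 0, 0, -1]]]'

```text
clock: 7.6
ee_pos: [435.2, 36.7, 56.5]
eef_rot: [-0.0, 0.053, 0.999, -0.0]
wrist_force: [-0.1, 0.2, -1.6]
finger_gap: 0.165
gripper_force: 59.1
```

```bash
python3 r.py
```

```text
7.6 tcp [435.18  36.68  56.55] tip shelf -93.7 21.9 F [-0.14  0.15 -1.62] M [-0.018  0.047 -0.01 ] My' 0.045 tilt [ 0.0003 -0.0001] grip 59.1
```

Nominal command is now 56.9, with no contact. I'll keep going down in 1 mm steps.

Request:
move_arm --motion '[[[0, 0, 1, 0, 0, 0, -1], [0, 0, 0, 0, 0, 0, -1]]]'

```text
clock: 7.77
ee_pos: [435.2, 36.6, 55.5]
eef_rot: [-0.0, 0.053, 0.999, -0.0]
wrist_force: [0.3, 0.3, -1.7]
finger_gap: 0.162
gripper_force: 59.1
```

```bash
python3 r.py
```

```text
7.77 tcp [435.19  36.64  55.54] tip shelf -93.7 21.9 F [ 0.28  0.27 -1.72] M [ 0.017  0.036 -0.04 ] My' 0.038 tilt [ 0.0003 -0.0001] grip 59.1
```

Request:
move_arm --motion '[[[0, 0, 1, 0, 0, 0, -1], [0, 0, 0, 0, 0, 0, -1]]]'

```text
clock: 7.93
ee_pos: [435.2, 36.6, 54.6]
eef_rot: [-0.0, 0.053, 0.999, -0.0]
wrist_force: [-0.2, 0.4, -1.6]
finger_gap: 0.163
gripper_force: 59.1
```

```bash
python3 r.py
```

```text
7.93 tcp [435.21  36.64  54.55] tip shelf -93.7 21.9 F [-0.16  0.45 -1.6 ] M [0.008 0.063 0.017] My' 0.063 tilt [ 0.0003 -0.0001] grip 59.1
```

Request:
move_arm --motion '[[[0, 0, 0.7, 0, 0, 0, -1], [0, 0, 0, 0, 0, 0, -1]]]'

```text
clock: 8.1
ee_pos: [435.2, 36.7, 53.9]
eef_rot: [-0.0, 0.053, 0.999, -0.0]
wrist_force: [-0.5, 0.3, -1.7]
finger_gap: 0.165
gripper_force: 59.1
```

```bash
python3 r.py
```

```text
8.1 tcp [435.21  36.66  53.9 ] tip shelf -93.7 21.9 F [-0.46  0.34 -1.7 ] M [0.015 0.04  0.046] My' 0.041 tilt [ 0.0002 -0.0001] grip 59.1
```

Request:
move_arm --motion '[[[0, 0, 0.7, 0, 0, 0, -1], [0, 0, 0, 0, 0, 0, -1]]]'

```text
clock: 8.27
ee_pos: [435.2, 36.6, 53.2]
eef_rot: [-0.0, 0.053, 0.999, -0.0]
wrist_force: [-0.1, -0.2, -1.2]
finger_gap: 0.164
gripper_force: 59.1
```

```bash
python3 r.py
```

```text
8.27 tcp [435.25  36.63  53.22] tip shelf -93.6 21.9 F [-0.07 -0.17 -1.17] M [-0.032  0.021 -0.025] My' 0.018 tilt [ 0.0001 -0.0001] grip 59.1
```

Request:
move_arm --motion '[[[0, 0, 0.7, 0, 0, 0, -1], [0, 0, 0, 0, 0, 0, -1]]]'

```text
clock: 8.43
ee_pos: [435.3, 36.6, 52.6]
eef_rot: [-0.0, 0.053, 0.999, -0.0]
wrist_force: [-0.1, -0.0, -0.6]
finger_gap: 0.163
gripper_force: 59.1
```

```bash
python3 r.py
```

```text
8.43 tcp [435.32  36.64  52.56] tip shelf -93.6 21.9 F [-0.11 -0.04 -0.59] M [ 0.006  0.072 -0.025] My' 0.072 tilt [-0.     -0.0001] grip 59.1
```

Request:
move_arm --motion '[[[0, 0, 0.7, 0, 0, 0, -1], [0, 0, 0, 0, 0, 0, -1]]]'

```text
clock: 8.6
ee_pos: [435.3, 36.6, 51.9]
eef_rot: [-0.0, 0.053, 0.999, -0.0]
wrist_force: [-0.4, -0.5, 0.9]
finger_gap: 0.163
gripper_force: 59.3
```

```bash
python3 r.py
```

```text
8.6 tcp [435.3   36.63  51.89] tip shelf -93.6 21.9 F [-0.42 -0.47  0.88] M [0.009 0.015 0.055] My' 0.016 tilt [ 0.     -0.0001] grip 59.3
```

Request:
move_arm --motion '[[[0, 0, 0, 0, 0, 0, -1], [0, 0, 0, 0, 0, 0, -1]]]'

```text
clock: 8.77
ee_pos: [435.3, 36.6, 52.0]
eef_rot: [0.0, 0.053, 0.999, -0.0]
wrist_force: [-0.3, -0.0, 0.4]
finger_gap: 0.169
gripper_force: 59.3
```

```bash
python3 r.py
```

```text
8.77 tcp [435.35  36.62  51.97] tip shelf -93.5 21.9 F [-0.32 -0.01  0.39] M [-0.003 -0.02   0.009] My' -0.021 tilt [-0.0001 -0.0001] grip 59.3
```

Request:
move_arm --motion '[[[0, 0, 0.4, 0, 0, 0, -1], [0, 0, 0, 0, 0, 0, -1], [0, 0, 0, 0, 0, 0, -1]]]'

```text
clock: 9.02
ee_pos: [435.2, 36.6, 51.5]
eef_rot: [-0.0, 0.053, 0.999, -0.0]
wrist_force: [-2.1, -0.1, 0.5]
finger_gap: 0.169
gripper_force: 59.4
```

```bash
python3 r.py
```

```text
9.02 tcp [435.17  36.64  51.51] tip shelf -93.7 21.9 F [-2.09 -0.12  0.52] M [0.025 0.129 0.005] My' 0.131 tilt [ 0.0002 -0.0001] grip 59.4
```

Request:
move_arm --motion '[[[0, 0, -4, 0, 0, 0, -1], [15, 0, 0, 0, 0, 0, -1], [0, 0, 2.5, 0, 0, 0, -1], [0, 0, 0, 0, 0, 0, -1], [0, 0, 0, 0, 0, 0, -1]]]'

```text
clock: 9.43
ee_pos: [420.9, 38.1, 53.0]
eef_rot: [0.0, 0.053, 0.999, -0.0]
wrist_force: [-0.1, 0.6, -1.9]
finger_gap: 0.166
gripper_force: 59.1
```

```bash
python3 r.py
```

```text
9.43 tcp [420.86  38.15  53.  ] tip shelf -108.1 21.9 F [-0.09  0.61 -1.86] M [ 0.051 -0.001 -0.009] My' 0.004 tilt [-0.0004 -0.0001] grip 59.1
```

Request:
move_arm --motion '[[[0, 0, 0.6, 0, 0, 0, -1], [0, 0, 0, 0, 0, 0, -1], [0, 0, 0, 0, 0, 0, -1]]]'

```text
clock: 9.68
ee_pos: [421.1, 38.1, 52.4]
eef_rot: [0.0, 0.053, 0.999, -0.0]
wrist_force: [1.1, -0.1, -1.1]
finger_gap: 0.161
gripper_force: 59.1
```

```bash
python3 r.py
```

```text
9.68 tcp [421.13  38.13  52.44] tip shelf -107.8 21.9 F [ 1.08 -0.06 -1.12] M [-0.018 -0.074 -0.025] My' -0.076 tilt [-0.0007 -0.0001] grip 59.1
```

Request:
move_arm --motion '[[[0, 0, 0.6, 0, 0, 0, -1], [0, 0, 0, 0, 0, 0, -1], [0, 0, 0, 0, 0, 0, -1]]]'

```text
clock: 9.93
ee_pos: [420.7, 38.2, 51.9]
eef_rot: [0.0, 0.053, 0.999, -0.0]
wrist_force: [-0.7, -0.2, -1.0]
finger_gap: 0.165
gripper_force: 59.3
```

```bash
python3 r.py
```

```text
9.93 tcp [420.73  38.17  51.86] tip shelf -108.2 21.9 F [-0.74 -0.24 -0.99] M [-0.058 -0.081  0.004] My' -0.087 tilt [-0.0005 -0.0001] grip 59.3
```

Request:
move_arm --motion '[[[0, 0, 0.5, 0, 0, 0, -1], [0, 0, 0, 0, 0, 0, -1], [0, 0, 0, 0, 0, 0, -1]]]'

```text
clock: 10.18
ee_pos: [420.3, 38.2, 51.3]
eef_rot: [-0.0, 0.053, 0.999, -0.0]
wrist_force: [-0.4, 1.0, 1.0]
finger_gap: 0.163
gripper_force: 59.4
```

```bash
python3 r.py
```

```text
10.18 tcp [420.32  38.19  51.34] tip shelf -108.6 21.8 F [-0.38  0.96  1.  ] M [-0.059 -0.024 -0.035] My' -0.03 tilt [ 0.0001 -0.0001] grip 59.4
```

Request:
move_arm --motion '[[[0, 0, 0.5, 0, 0, 0, -1], [0, 0, 0, 0, 0, 0, -1], [0, 0, 0, 0, 0, 0, -1]]]'

```text
clock: 10.43
ee_pos: [420.1, 38.3, 50.8]
eef_rot: [-0.0, 0.053, 0.999, -0.0]
wrist_force: [-2.0, 0.3, 2.0]
finger_gap: 0.166
gripper_force: 59.6
```

```bash
python3 r.py
```

```text
10.43 tcp [420.08  38.26  50.82] tip shelf -108.9 21.9 F [-1.96  0.28  1.97] M [0.022 0.149 0.031] My' 0.15 tilt [ 0.0005 -0.0001] grip 59.6
```

Plate contact is at TCP z ≈ 52.1, so the filter top should come at about 61.1, and the board limits TCP to about 71. I'll enter at 65.5.

Request:
move_arm --motion '[[[0, 0, -8, 0, 0, 0, -1], [0, 0, -6.7, 0, 0, 0, -1], [-15, 0, 0, 0, 0, 0, -1], [-10, 0, 0, 0, 0, 0, -1], [0, 0, 0, 0, 0, 0, -1]]]'

```text
clock: 10.85
ee_pos: [449.3, 35.1, 66.5]
eef_rot: [0.003, 0.053, 0.999, -0.0]
wrist_force: [0.8, 0.3, -0.8]
finger_gap: 0.165
gripper_force: 59.1
```

```bash
python3 r.py
```

```text
10.85 tcp [449.33  35.15  66.53] tip shelf -79.5 21.9 F [ 0.82  0.27 -0.8 ] M [-0.001 -0.022  0.015] My' -0.022 tilt [-0.0051  0.    ] grip 59.1
```

Request:
move_arm --motion '[[[0, 0, 0, 0, 0, 0, -1], [0, 0, 0, 0, 0, 0, -1], [-8, 0, 0, 0, 0, 0, -1], [-12, 0, 0, 0, 0, 0, -1], [-8, 0, 0, 0, 0, 0, -1]]]'

```text
clock: 11.27
ee_pos: [475.0, 32.4, 65.7]
eef_rot: [0.001, 0.053, 0.999, -0.0]
wrist_force: [1.2, 0.2, -1.4]
finger_gap: 0.165
gripper_force: 59.1
```

```bash
python3 r.py
```

```text
11.27 tcp [475.04  32.44  65.67] tip shelf -53.6 21.9 F [ 1.21  0.18 -1.45] M [-0.007  0.006 -0.03 ] My' 0.005 tilt [-0.0016 -0.0001] grip 59.1
```

Request:
move_arm --motion '[[[-12, 0, 0, 0, 0, 0, -1], [-12, 0, 0, 0, 0, 0, -1], [-8, 0, 0, 0, 0, 0, -1], [0, 0, 0, 0, 0, 0, -1], [0, 0, 0, 0, 0, 0, -1]]]'

```text
clock: 11.68
ee_pos: [505.4, 29.2, 65.3]
eef_rot: [-0.0, 0.053, 0.999, -0.0]
wrist_force: [0.4, 0.4, -2.0]
finger_gap: 0.165
gripper_force: 59.1
```

```bash
python3 r.py; python3 - <<'E'
from plant import viewer
import cv2,pickle
s=viewer.capture("scene"); pickle.dump(s,open("pics/s2.pkl","wb"))
cv2.imwrite("pics/s2.png",cv2.resize(s["pixels"][220:360,290:430],None,fx=4,fy=4,interpolation=cv2.INTER_CUBIC))
E
```

```text
11.68 tcp [505.37  29.21  65.31] tip shelf -23.1 21.9 F [ 0.4   0.39 -1.98] M [0.    0.043 0.001] My' 0.043 tilt [ 0.0003 -0.0001] grip 59.1
```

View pics/s2.png

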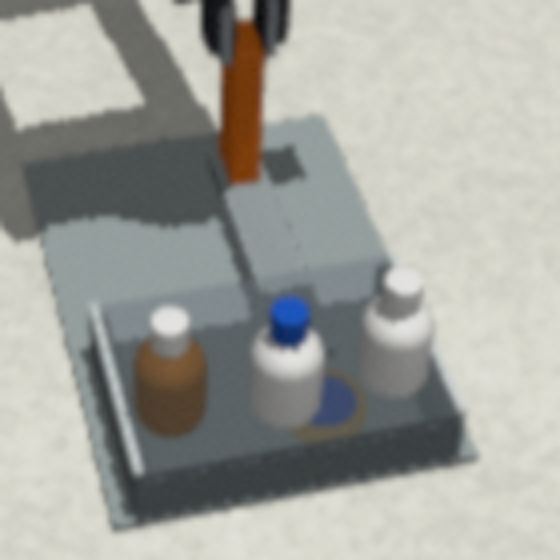

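The blade is inside under the clear board, in line with the filter at crop (330,405), and the bottles are undisturbed. I'll go forward 34 mm and then feel downward.

Request:
move_arm --motion '[[[-10, 0, 0, 0, 0, 0, -1], [-14, 0, 0, 0, 0, 0, -1], [-10, 0, 0, 0, 0, 0, -1], [0, 0, 0, 0, 0, 0, -1], [0, 0, 0, 0, 0, 0, -1]]]'

```text
clock: 12.15
ee_pos: [539.1, 25.7, 65.5]
eef_rot: [-0.0, 0.053, 0.999, -0.0]
wrist_force: [-0.5, 0.8, -2.0]
finger_gap: 0.164
gripper_force: 59.1
```

```bash
python3 r.py
```

```text
12.15 tcp [539.11  25.66  65.45] tip shelf 10.8 22.0 F [-0.53  0.83 -2.04] M [-0.017  0.099 -0.049] My' 0.096 tilt [ 0.     -0.0001] grip 59.1
```

Request:
move_arm --motion '[[[0, 0, 1, 0, 0, 0, -1], [0, 0, 1, 0, 0, 0, -1], [0, 0, 0, 0, 0, 0, -1], [0, 0, 0, 0, 0, 0, -1]]]'

```text
clock: 12.48
ee_pos: [538.0, 25.8, 63.4]
eef_rot: [-0.0, 0.053, 0.999, -0.0]
wrist_force: [0.7, -0.3, -2.3]
finger_gap: 0.162
gripper_force: 59.1
```

```bash
python3 r.py
```

```text
12.48 tcp [538.04  25.82  63.36] tip shelf 9.7 22.1 F [ 0.65 -0.29 -2.29] M [-0.019 -0.02  -0.024] My' -0.022 tilt [ 0.0008 -0.0001] grip 59.1
```

Request:
move_arm --motion '[[[0, 0, 0.8, 0, 0, 0, -1], [0, 0, 0, 0, 0, 0, -1], [0, 0, 0, 0, 0, 0, -1]]]'

```text
clock: 12.73
ee_pos: [538.6, 25.7, 62.7]
eef_rot: [-0.0, 0.053, 0.999, -0.0]
wrist_force: [0.1, 0.2, -1.8]
finger_gap: 0.165
gripper_force: 59.1
```

```bash
python3 r.py
```

```text
12.73 tcp [538.62  25.73  62.7 ] tip shelf 10.3 22.0 F [ 0.1   0.23 -1.84] M [-0.018  0.053 -0.031] My' 0.051 tilt [ 0.0001 -0.0001] grip 59.1
```

Request:
move_arm --motion '[[[0, 0, 0.5, 0, 0, 0, -1], [0, 0, 0, 0, 0, 0, -1], [0, 0, 0, 0, 0, 0, -1]]]'

```text
clock: 12.98
ee_pos: [538.7, 25.7, 62.2]
eef_rot: [-0.0, 0.053, 0.999, -0.0]
wrist_force: [1.0, -0.5, -1.5]
finger_gap: 0.165
gripper_force: 59.1
```

```bash
python3 r.py
```

```text
12.98 tcp [538.73  25.72  62.19] tip shelf 10.4 22.0 F [ 1.02 -0.54 -1.54] M [0.051 0.034 0.   ] My' 0.04 tilt [ 0.0001 -0.0001] grip 59.1
```

Request:
move_arm --motion '[[[0, 0, 0.5, 0, 0, 0, -1], [0, 0, 0, 0, 0, 0, -1], [0, 0, 0, 0, 0, 0, -1]]]'

```text
clock: 13.23
ee_pos: [538.8, 25.7, 61.7]
eef_rot: [0.0, 0.053, 0.999, -0.0]
wrist_force: [0.8, -0.2, -1.3]
finger_gap: 0.164
gripper_force: 59.1
```

```bash
python3 r.py
```

```text
13.23 tcp [538.81  25.71  61.72] tip shelf 10.5 22.0 F [ 0.77 -0.18 -1.31] M [0.003 0.047 0.006] My' 0.047 tilt [-0.0001 -0.0001] grip 59.1
```

Request:
move_arm --motion '[[[0, 0, 0.4, 0, 0, 0, -1], [0, 0, 0, 0, 0, 0, -1], [0, 0, 0, 0, 0, 0, -1]]]'

```text
clock: 13.48
ee_pos: [538.8, 25.7, 61.4]
eef_rot: [0.0, 0.053, 0.999, -0.0]
wrist_force: [-0.5, 0.1, -0.6]
finger_gap: 0.167
gripper_force: 59.2
```

```bash
python3 r.py
```

```text
13.48 tcp [538.82  25.71  61.37] tip shelf 10.5 22.0 F [-0.55  0.07 -0.61] M [-0.044 -0.006  0.004] My' -0.011 tilt [-0.0001 -0.0001] grip 59.2
```

Request:
move_arm --motion '[[[0, 0, 0.4, 0, 0, 0, -1], [0, 0, 0, 0, 0, 0, -1], [0, 0, 0, 0, 0, 0, -1]]]'

```text
clock: 13.73
ee_pos: [538.8, 25.7, 60.9]
eef_rot: [0.0, 0.053, 0.999, -0.0]
wrist_force: [-1.4, -0.3, 0.3]
finger_gap: 0.162
gripper_force: 59.2
```

```bash
python3 r.py
```

```text
13.73 tcp [538.77  25.72  60.95] tip shelf 10.5 22.0 F [-1.36 -0.31  0.3 ] M [-0.045 -0.032  0.014] My' -0.036 tilt [-0.0001 -0.0001] grip 59.2
```

Request:
move_arm --motion '[[[0, 0, 0.4, 0, 0, 0, -1], [0, 0, 0, 0, 0, 0, -1], [0, 0, 0, 0, 0, 0, -1]]]'

```text
clock: 13.98
ee_pos: [538.8, 25.7, 60.6]
eef_rot: [0.0, 0.053, 0.999, -0.0]
wrist_force: [-0.4, 0.0, 1.0]
finger_gap: 0.163
gripper_force: 59.3
```

```bash
python3 r.py
```

```text
13.98 tcp [538.83  25.71  60.58] tip shelf 10.5 22.0 F [-0.45  0.04  1.04] M [-0.022 -0.018  0.021] My' -0.02 tilt [-0.0002 -0.0001] grip 59.3
```

Request:
move_arm --motion '[[[0, 0, 0, 0, 0, 0, -1]]]'

```text
clock: 14.07
ee_pos: [538.9, 25.7, 60.6]
eef_rot: [0.0, 0.053, 0.999, -0.0]
wrist_force: [-0.7, 0.3, 0.7]
finger_gap: 0.163
gripper_force: 59.3
```

Request:
move_arm --motion '[[[0, 0, 0.3, 0, 0, 0, -1], [0, 0, 0, 0, 0, 0, -1]]]'

```text
clock: 14.23
ee_pos: [538.7, 25.7, 60.2]
eef_rot: [0.0, 0.053, 0.999, -0.0]
wrist_force: [-1.3, 0.0, 1.1]
finger_gap: 0.163
gripper_force: 59.4
```

Request:
move_arm --motion '[[[0, 0, 0, 0, 0, 0, -1]]]'

```text
clock: 14.32
ee_pos: [538.8, 25.7, 60.2]
eef_rot: [0.0, 0.053, 0.999, -0.0]
wrist_force: [-0.7, 0.6, 0.9]
finger_gap: 0.163
gripper_force: 59.4
```

```bash
python3 r.py
```

```text
14.32 tcp [538.8   25.68  60.24] tip shelf 10.5 22.0 F [-0.67  0.55  0.92] M [-0.002 -0.067 -0.001] My' -0.067 tilt [-0.0001 -0.0001] grip 59.4
```

Request:
move_arm --motion '[[[0, 0, 0.5, 0, 0, 0, -1], [0, 0, 0, 0, 0, 0, -1], [0, 0, 0, 0, 0, 0, -1]]]'

```text
clock: 14.57
ee_pos: [538.9, 25.7, 59.8]
eef_rot: [0.0, 0.053, 0.999, -0.0]
wrist_force: [-1.2, 0.9, 1.6]
finger_gap: 0.164
gripper_force: 59.5
```

Request:
move_arm --motion '[[[0, 0, 0, 0, 0, 0, -1]]]'

```text
clock: 14.65
ee_pos: [538.8, 25.7, 59.8]
eef_rot: [0.0, 0.053, 0.999, -0.0]
wrist_force: [-0.9, 0.2, 1.3]
finger_gap: 0.165
gripper_force: 59.5
```

Request:
move_arm --motion '[[[0, 0, 0.4, 0, 0, 0, -1], [0, 0, 0, 0, 0, 0, -1]]]'

```text
clock: 14.82
ee_pos: [538.8, 25.7, 59.3]
eef_rot: [0.0, 0.053, 0.999, -0.0]
wrist_force: [-1.1, -0.6, 2.3]
finger_gap: 0.165
gripper_force: 59.5
```

Request:
move_arm --motion '[[[0, 0, 0, 0, 0, 0, -1]]]'

```text
clock: 14.9
ee_pos: [538.8, 25.7, 59.3]
eef_rot: [0.0, 0.053, 0.999, -0.0]
wrist_force: [-0.4, 0.3, 2.7]
finger_gap: 0.163
gripper_force: 59.5
```

```bash
python3 r.py
```

```text
14.9 tcp [538.78  25.7   59.33] tip shelf 10.5 22.0 F [-0.37  0.27  2.68] M [-0.013 -0.123 -0.06 ] My' -0.124 tilt [-0.     -0.0001] grip 59.5
```

Request:
move_arm --motion '[[[0, 0, 0.4, 0, 0, 0, -1], [0, 0, 0, 0, 0, 0, -1], [0, 0, 0, 0, 0, 0, -1]]]'

```text
clock: 15.15
ee_pos: [538.8, 25.7, 58.9]
eef_rot: [0.0, 0.053, 0.999, -0.0]
wrist_force: [-1.0, -0.4, 2.8]
finger_gap: 0.164
gripper_force: 59.6
```

Request:
move_arm --motion '[[[1, 0, 0, 0, 0, 0, -1], [2, 0, 0, 0, 0, 0, -1], [2, 0, 0, 0, 0, 0, -1], [2.5, 0, 0, 0, 0, 0, -1], [2.5, 0, 0, 0, 0, 0, -1]]]'

```text
clock: 15.57
ee_pos: [528.8, 26.8, 58.9]
eef_rot: [0.0, 0.053, 0.999, -0.0]
wrist_force: [0.7, -0.4, 2.4]
finger_gap: 0.165
gripper_force: 59.5
```

```bash
python3 r.py; cat > f.py <<'E'
from h import *
from plant import viewer
a=np.radians(-6.1); x=np.array([np.cos(a),np.sin(a)]); y=np.array([-x[1],x[0]])
s=viewer.capture("scene"); hsv=cv2.cvtColor(s["pixels"],cv2.COLOR_BGR2HSV); H,S,V=[hsv[...,i].astype(int) for i in range(3)]
yy,xx=np.mgrid[:480,:640]; m=(H>105)&(H<130)&(S>70)&(V<110)&(xx>295)&(xx<410)&(yy>225)&(yy<345)
for k in blobs(m,8)[:3]:
    d=cast(s,k[:,0].mean(0),14)[0,:2]-[639,-7]; print(cv2.boundingRect(k),"shelf",(d@x).round(1),(d@y).round(1))
E
python3 f.py
```

```text
15.57 tcp [528.76  26.77  58.94] tip shelf 0.4 22.0 F [ 0.71 -0.44  2.37] M [-0.022 -0.438  0.041] My' -0.438 tilt [-0.0004 -0.0001] grip 59.5
(357, 299, 8, 7) shelf -33.7 16.0
```

Request:
move_arm --motion '[[[2.5, 0, 0.1, 0, 0, 0, -1], [2.5, 0, 0, 0, 0, 0, -1], [2.5, 0, 0, 0, 0, 0, -1], [2.5, 0, 0, 0, 0, 0, -1], [2.5, 0, 0, 0, 0, 0, -1]]]'

```text
clock: 16.03
ee_pos: [516.1, 28.1, 58.8]
eef_rot: [0.0, 0.053, 0.999, -0.0]
wrist_force: [0.9, -0.0, 1.8]
finger_gap: 0.166
gripper_force: 59.5
```

Request:
move_arm --motion '[[[2.5, 0, 0, 0, 0, 0, -1], [2.5, 0, 0, 0, 0, 0, -1], [2.5, 0, 0, 0, 0, 0, -1], [2.5, 0, 0, 0, 0, 0, -1], [2.5, 0, 0, 0, 0, 0, -1]]]'

```text
clock: 16.45
ee_pos: [503.7, 29.4, 58.8]
eef_rot: [-0.0, 0.053, 0.999, -0.0]
wrist_force: [0.9, 0.7, 1.2]
finger_gap: 0.162
gripper_force: 59.5
```

```bash
python3 r.py; python3 - <<'E'
from plant import viewer
import cv2
s=viewer.capture("scene")
cv2.imwrite("pics/s3.png",cv2.resize(s["pixels"][220:360,290:430],None,fx=4,fy=4,interpolation=cv2.INTER_CUBIC))
E
```

```text
16.45 tcp [503.67  29.4   58.8 ] tip shelf -24.8 22.0 F [0.91 0.7  1.18] M [-0.022 -0.518 -0.048] My' -0.517 tilt [ 0.     -0.0001] grip 59.5
```

View pics/s3.png

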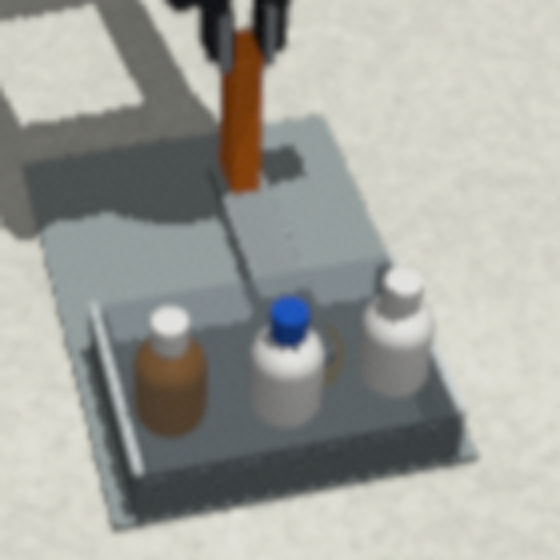

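The filter has moved with the pad: its brass rim is now at crop (335,355), up from about 405. The press is easing to about 3 N, so I'll add a little.

Request:
move_arm --motion '[[[2.5, 0, 0.2, 0, 0, 0, -1], [2.5, 0, 0.2, 0, 0, 0, -1], [2.5, 0, 0.2, 0, 0, 0, -1], [2.5, 0, 0, 0, 0, 0, -1], [2.5, 0, 0, 0, 0, 0, -1]]]'

```text
clock: 16.92
ee_pos: [491.3, 30.7, 58.2]
eef_rot: [0.0, 0.053, 0.999, -0.0]
wrist_force: [0.9, -0.5, 1.5]
finger_gap: 0.167
gripper_force: 59.5
```

Request:
move_arm --motion '[[[2.5, 0, 0.1, 0, 0, 0, -1], [2.5, 0, 0, 0, 0, 0, -1], [2.5, 0, 0, 0, 0, 0, -1], [2.5, 0, 0, 0, 0, 0, -1], [2.5, 0, 0, 0, 0, 0, -1]]]'

```text
clock: 17.33
ee_pos: [478.9, 32.0, 58.1]
eef_rot: [0.0, 0.053, 0.999, -0.0]
wrist_force: [1.6, -0.5, 1.5]
finger_gap: 0.165
gripper_force: 59.5
```

```bash
python3 r.py
```

```text
17.33 tcp [478.86  32.03  58.12] tip shelf -49.8 21.9 F [ 1.58 -0.52  1.55] M [-0.033 -0.582  0.011] My' -0.582 tilt [-0.0001 -0.0001] grip 59.5
```

Request:
move_arm --motion '[[[2.5, 0, 0.2, 0, 0, 0, -1], [2.5, 0, 0.1, 0, 0, 0, -1], [2.5, 0, 0, 0, 0, 0, -1], [2.5, 0, 0, 0, 0, 0, -1], [2.5, 0, 0, 0, 0, 0, -1]]]'

```text
clock: 17.75
ee_pos: [466.4, 33.4, 57.8]
eef_rot: [0.0, 0.053, 0.999, -0.0]
wrist_force: [0.9, 0.2, 3.0]
finger_gap: 0.162
gripper_force: 59.6
```

Request:
move_arm --motion '[[[2.5, 0, 0.1, 0, 0, 0, -1], [2.5, 0, 0, 0, 0, 0, -1], [2.5, 0, 0, 0, 0, 0, -1], [2.5, 0, 0, 0, 0, 0, -1], [2.5, 0, 0, 0, 0, 0, -1]]]'

```text
clock: 18.17
ee_pos: [454.0, 34.7, 57.7]
eef_rot: [-0.0, 0.053, 0.999, -0.0]
wrist_force: [1.7, 0.2, 2.3]
finger_gap: 0.166
gripper_force: 59.6
```

Request:
move_arm --motion '[[[2.5, 0, 0.1, 0, 0, 0, -1], [2.5, 0, 0, 0, 0, 0, -1], [2.5, 0, 0, 0, 0, 0, -1], [2.5, 0, 0, 0, 0, 0, -1], [2.5, 0, 0, 0, 0, 0, -1]]]'

```text
clock: 18.58
ee_pos: [441.6, 36.0, 57.6]
eef_rot: [0.0, 0.053, 0.999, -0.0]
wrist_force: [1.2, -1.4, 2.9]
finger_gap: 0.165
gripper_force: 59.6
```

```bash
python3 r.py
```

```text
18.58 tcp [441.56  35.99  57.62] tip shelf -87.3 21.9 F [ 1.24 -1.44  2.93] M [-0.028 -0.752  0.024] My' -0.75 tilt [-0.     -0.0001] grip 59.6
```

Request:
move_arm --motion '[[[2.5, 0, 0, 0, 0, 0, -1], [2.5, 0, 0, 0, 0, 0, -1], [2.5, 0, 0, 0, 0, 0, -1], [2.5, 0, 0, 0, 0, 0, -1], [2.5, 0, 0, 0, 0, 0, -1]]]'

```text
clock: 19.0
ee_pos: [429.1, 37.3, 57.6]
eef_rot: [-0.0, 0.053, 0.999, -0.0]
wrist_force: [0.2, 0.9, 2.4]
finger_gap: 0.166
gripper_force: 59.6
```

Request:
move_arm --motion '[[[2.5, 0, 0, 0, 0, 0, -1], [2.5, 0, 0, 0, 0, 0, -1], [2.5, 0, 0, 0, 0, 0, -1], [2.5, 0, 0, 0, 0, 0, -1], [2.5, 0, 0, 0, 0, 0, -1]]]'

```text
clock: 19.42
ee_pos: [416.7, 38.6, 57.6]
eef_rot: [-0.0, 0.053, 0.999, -0.0]
wrist_force: [0.9, 0.4, 3.3]
finger_gap: 0.167
gripper_force: 59.6
```

Request:
move_arm --motion '[[[2.5, 0, 0, 0, 0, 0, -1], [1.5, 0, 0, 0, 0, 0, -1], [0, 0, 0, 0, 0, 0, -1], [0, 0, 0, 0, 0, 0, -1]]]'

```text
clock: 19.75
ee_pos: [412.1, 39.1, 57.5]
eef_rot: [-0.001, 0.053, 0.999, -0.0]
wrist_force: [-1.0, 1.1, 5.0]
finger_gap: 0.161
gripper_force: 59.8
```

```bash
python3 r.py; python3 - <<'E'
from plant import viewer
import cv2
s=viewer.capture("scene")
cv2.imwrite("pics/s4.png",cv2.resize(s["pixels"][220:360,290:430],None,fx=4,fy=4,interpolation=cv2.INTER_CUBIC))
E
```

```text
19.75 tcp [412.14  39.1   57.53] tip shelf -116.9 21.9 F [-0.95  1.06  4.95] M [-0.025 -0.362  0.028] My' -0.363 tilt [ 0.0013 -0.0001] grip 59.8
```

View pics/s4.png

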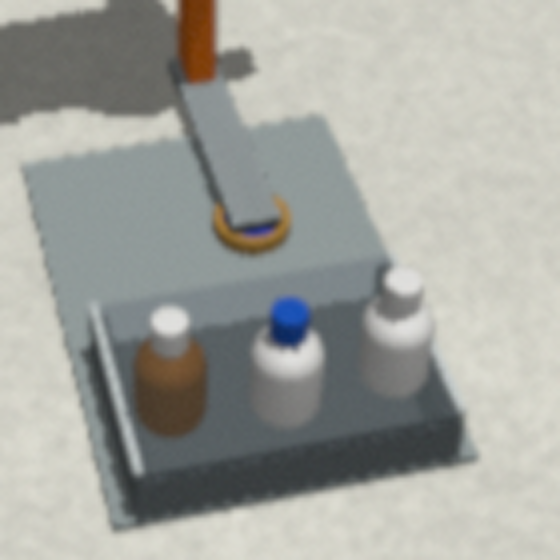

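The filter is out under the tip: brass ring at crop (214-291,195-250), well in front of the shelf, which is untouched. I'll check its x before lifting.

```bash
python3 - <<'E'
from h import *
from plant import viewer
a=np.radians(-6.1); x=np.array([np.cos(a),np.sin(a)]); y=np.array([-x[1],x[0]])
s=viewer.capture("scene")
g=lambda L:(np.array(L,float)+.5)/4-.5+[290,220]
for n,p in (("L",(214,222)),("R",(291,220)),("B",(253,251)),("shelf front top L",(93,304)),("plate front",(22,164)),("plate front",(324,116))):
    d=cast(s,g([p]),{"s":37,"p":5}.get(n[0],11))[0,:2]-[639,-7]; print(n,(d@x).round(1),(d@y).round(1))
E
```

```text
L -116.4 3.8
R -108.6 42.7
B -91.9 17.8
shelf front top L -52.1 -72.0
plate front -189.1 -84.2
plate front -188.0 85.3
```

Request:
move_arm --motion '[[[0, 0, -1, 0, 0, 0, -1], [0, 0, -2, 0, 0, 0, -1], [0, 0, -10, 0, 0, 0, -1], [0, 0, -25, 0, 0, 0, -1], [0, 0, -24, 0, 0, 0, -1]]]'

```text
clock: 20.27
ee_pos: [410.2, 39.2, 119.1]
eef_rot: [-0.003, 0.053, 0.999, 0.0]
wrist_force: [0.9, -0.5, -2.0]
finger_gap: 0.164
gripper_force: 59.1
```

Request:
move_arm --motion '[[[-5, -24, 0, 0, 0, 0, -1], [-8, -35, 0, 0, 0, 0, -1], [-8, -36, 0, 0, 0, 0, -1], [-8, -36, 0, 0, 0, 0, -1], [-8, -36, 0, 0, 0, 0, -1]]]'

```text
clock: 20.68
ee_pos: [430.8, -131.9, 119.2]
eef_rot: [-0.001, 0.052, 0.999, 0.001]
wrist_force: [1.2, 0.7, -1.4]
finger_gap: 0.165
gripper_force: 59.1
```

Request:
move_arm --motion '[[[-8, -36, 0, 0, 0, 0, -1], [-8, -36, 0, 0, 0, 0, -1], [-8, -36, 0, 0, 0, 0, -1], [-8, -36, 0, 0, 0, 0, -1], [-4, -30, 0, 0, 0, 0, -1]]]'

```text
clock: 21.1
ee_pos: [449.2, -309.9, 119.0]
eef_rot: [-0.001, 0.053, 0.999, 0.0]
wrist_force: [1.8, -0.7, -1.4]
finger_gap: 0.168
gripper_force: 59.1
```

Request:
move_arm --motion '[[[0, -12, 0, 0, 0, -5.2, -1], [0, 0, 0, 0, 0, -5.2, -1], [0, 0, 0, 0, 0, 0, -1], [0, 0, 0, 0, 0, 0, -1], [0, 0, 0, 0, 0, 0, -1]]]'

```text
clock: 21.52
ee_pos: [447.7, -318.5, 119.1]
eef_rot: [-0.001, -0.037, 0.999, 0.001]
wrist_force: [-0.6, 0.0, -1.5]
finger_gap: 0.163
gripper_force: 59.1
```

```bash
python3 r.py; python3 - <<'E'
from h import *
from plant import viewer,sensors
st=sensors.state(); M=rot(st["eef_rot"]).as_matrix(); d=np.array([481.9,-319.5])-st["ee_pos"][:2]
print("tx,ty to go",(d@M[:2,0]).round(1),(d@M[:2,1]).round(1),"yaw",np.degrees(np.arctan2(-M[1,0],-M[0,0])).round(2))
a=np.radians(-6.1); x=np.array([np.cos(a),np.sin(a)]); y=np.array([-x[1],x[0]])
for v in("top","scene"):
    s=viewer.capture(v); hsv=cv2.cvtColor(s["pixels"],cv2.COLOR_BGR2HSV); H,S,V=[hsv[...,i].astype(int) for i in range(3)]
    m=(H>105)&(H<130)&(S>100)
    for k in blobs(m,15):
        e=cast(s,k[:,0].mean(0),14)[0,:2]-[639,-7]; e=np.array([e@x,e@y])
        if -200<e[0]<0 and abs(e[1])<90: print(v,"blue",e.round(1),rect(cast(s,k[:,0],14)))
E
```

```text
21.52 tcp [ 447.74 -318.55  119.1 ] tip shelf -45.3 -309.7 F [-0.63  0.01 -1.47] M [0.021 0.055 0.012] My' 0.057 tilt [0.0014 0.0015] grip 59.1
tx,ty to go -34.0 -3.5 yaw 4.25
top blue [-114.2   21.2] (array([527.8,  26.3]), array([24.5, 22.8]), 46.0)
scene blue [-115.9   22.9] (array([525.3,  28.1]), array([24.8, 26.4]), 69.1)
scene blue [-40.4  21.5] (array([601. ,  20.1]), array([17.4, 28.8]), 67.9)
```

The filter sits at shelf (-115, 22). Now I'll set the probe back down.

Request:
move_arm --motion '[[[-17, -2, 0, 0, 0, 0, -1], [-17, -1.5, 10, 0, 0, 0, -1], [0, 0, 25, 0, 0, 0, -1], [0, 0, 20, 0, 0, 0, -1], [0, 0, 9, 0, 0, 0, -1]]]'

```text
clock: 22.03
ee_pos: [481.5, -318.7, 53.4]
eef_rot: [-0.001, -0.038, 0.999, 0.001]
wrist_force: [0.4, 2.1, -2.0]
finger_gap: 0.165
gripper_force: 59.1
```

Request:
move_arm --motion '[[[0, 0, 1, 0, 0, 0, -1], [0, 0, 1, 0, 0, 0, -1], [0, 0, 1, 0, 0, 0, -1], [0, 0, 0, 0, 0, 0, -1], [0, 0, 0, 0, 0, 0, -1]]]'

```text
clock: 22.45
ee_pos: [483.2, -321.2, 53.7]
eef_rot: [0.001, -0.038, 0.999, -0.001]
wrist_force: [-0.1, 0.9, -1.6]
finger_gap: 0.166
gripper_force: 59.1
```

```bash
python3 r.py
```

```text
22.45 tcp [ 483.24 -321.2    53.72] tip shelf -9.8 -308.3 F [-0.1   0.89 -1.62] M [ 0.016  0.003 -0.029] My' 0.005 tilt [-0.0013 -0.0015] grip 59.1
```

Request:
move_arm --motion '[[[0, 0, 0.8, 0, 0, 0, -1], [0, 0, 0, 0, 0, 0, -1], [0, 0, 0, 0, 0, 0, -1]]]'

```text
clock: 22.7
ee_pos: [482.7, -320.8, 52.1]
eef_rot: [0.0, -0.038, 0.999, -0.0]
wrist_force: [-0.7, 0.0, -2.2]
finger_gap: 0.164
gripper_force: 59.1
```

Request:
move_arm --motion '[[[0, 0, 0.8, 0, 0, 0, -1], [0, 0, 0, 0, 0, 0, -1], [0, 0, 0, 0, 0, 0, -1]]]'

```text
clock: 22.95
ee_pos: [482.6, -320.6, 51.0]
eef_rot: [-0.0, -0.038, 0.999, 0.0]
wrist_force: [0.2, -0.8, -1.2]
finger_gap: 0.162
gripper_force: 59.1
```

```bash
python3 r.py
```

```text
22.95 tcp [ 482.56 -320.57   50.96] tip shelf -10.5 -307.8 F [ 0.21 -0.83 -1.18] M [ 0.046  0.12  -0.049] My' 0.124 tilt [0.0002 0.    ] grip 59.1
```

Request:
move_arm --motion '[[[0, 0, 0.5, 0, 0, 0, -1], [0, 0, 0, 0, 0, 0, -1], [0, 0, 0, 0, 0, 0, -1]]]'

```text
clock: 23.2
ee_pos: [482.7, -320.6, 50.6]
eef_rot: [-0.0, -0.038, 0.999, -0.0]
wrist_force: [-0.3, -0.2, -0.8]
finger_gap: 0.17
gripper_force: 59.2
```

Request:
move_arm --motion '[[[0, 0, 0.4, 0, 0, 0, -1], [0, 0, 0, 0, 0, 0, -1], [0, 0, 0, 0, 0, 0, -1]]]'

```text
clock: 23.45
ee_pos: [482.6, -320.7, 50.4]
eef_rot: [-0.0, -0.038, 0.999, -0.0]
wrist_force: [-1.4, 1.2, 3.9]
finger_gap: 0.167
gripper_force: 59.7
```

```bash
python3 r.py
```

```text
23.45 tcp [ 482.63 -320.69   50.44] tip shelf -10.4 -307.9 F [-1.43  1.16  3.87] M [0.046 0.232 0.027] My' 0.236 tilt [ 0.     -0.0003] grip 59.7
```

The probe is seated at the same height as before. I'll open the fingers and retreat upward.

Request:
move_arm --motion '[[[0, 0, 0, 0, 0, 0, 0], [0, 0, 0, 0, 0, 0, 0.5], [0, 0, 0, 0, 0, 0, 1], [0, 0, 0, 0, 0, 0, 1], [0, 0, 0, 0, 0, 0, 1]]]'

```text
clock: 23.87
ee_pos: [482.7, -320.6, 50.1]
eef_rot: [0.0, -0.038, 0.999, -0.0]
wrist_force: [0.7, 0.4, 0.2]
finger_gap: 0.868
gripper_force: 0.0
```

Request:
move_arm --motion '[[[0, 0, 0, 0, 0, 0, 1], [0, 0, 0, 0, 0, 0, 1], [0, 0, 0, 0, 0, 0, 1], [0, 0, 0, 0, 0, 0, 1], [0, 0, 0, 0, 0, 0, 1]]]'

```text
clock: 24.28
ee_pos: [482.6, -320.6, 50.1]
eef_rot: [-0.0, -0.038, 0.999, -0.0]
wrist_force: [0.5, 0.6, 0.3]
finger_gap: 1.002
gripper_force: 0.0
```

Request:
move_arm --motion '[[[0, 0, -10, 0, 0, 0, 1], [0, 0, -25, 0, 0, 0, 1], [0, 0, -35, 0, 0, 0, 1], [0, 0, -35, 0, 0, 0, 1], [0, 0, -25, 0, 0, 0, 1]]]'

```text
clock: 24.7
ee_pos: [483.4, -321.3, 183.9]
eef_rot: [0.001, -0.038, 0.999, -0.001]
wrist_force: [1.6, -0.4, 0.2]
finger_gap: 0.999
gripper_force: 0.0
```

Request:
move_arm --motion '[[[0, 0, 0, 0, 0, 0, 1], [0, 0, 0, 0, 0, 0, 1], [0, 0, 0, 0, 0, 0, 1]]]'

```text
clock: 24.95
ee_pos: [482.2, -320.3, 180.1]
eef_rot: [-0.0, -0.038, 0.999, 0.0]
wrist_force: [-0.2, 1.6, 0.0]
finger_gap: 1.002
gripper_force: 0.0
```

```bash
python3 r.py; python3 - <<'E'
from h import *
from plant import viewer
c=viewer.capture("wrist"); p=c["pixels"]; hsv=cv2.cvtColor(p,cv2.COLOR_BGR2HSV); H,S,V=[hsv[...,i].astype(int) for i in range(3)]
k=blobs((H>100)&(H<130)&(S>150),2000)[0]; bx,by,w,h=cv2.boundingRect(k); print("mat",(bx,by,w,h),rect(cast(c,cv2.convexHull(k)[:,0],3,True)))
m=np.zeros(H.shape,bool); m[by:by+h,bx:bx+w]=1
for k in blobs((H<20)&(S>150)&m,50): P=cast(c,k[:,0],98,True); print("handle top front edge",P[:,0].max().round(1),P[P[:,0]>P[:,0].max()-3,1].mean().round(1))
for k in blobs((S<90)&m,300): print("blade",rect(cast(c,k[:,0],10,True)))
E
```

```text
24.95 tcp [ 482.22 -320.26  180.06] tip shelf -10.9 -307.5 F [-0.21  1.61  0.03] M [ 0.013  0.047 -0.02 ] My' 0.048 tilt [0.0003 0.0002] grip 0.0
mat (252, 152, 112, 182) (array([ 532.3, -324.6]), array([197.9, 108. ]), 5.5)
handle top front edge 495.4 -319.0
blade (array([ 538.1, -315.3]), array([139.8,  25.8]), 3.9)
blade (array([ 543.8, -377.3]), array([177.2,  13.6]), 1.0)
```

The probe stands upright on the mat, with the handle top edge at 495 as before and the blade well inside the mat. The filter is out at shelf x = -115 mm.

```bash
python3 -c "
from plant import job
print(job.hand_in())"
```

```text
the job is handed in; nothing more can be done
None
```

The job is handed in: the filter lies on the plate with its centre about 65 mm in front of the shelf's open edge, the probe is back upright on the blue mat, and the arm is clear; the hand-in returned no verdict.

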